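# Slide the nail swatch palette under the curing lamp

### The job

The gel on the five nail tips in the middle of the swatch palette is ready to cure: push the palette along the table with the fingertips, squarely in through the open mouth of the low curing lamp, until all five tips are under its hood, with a bare end of the palette sticking out on either side. The gel is wet and there is little headroom, so do not lift or tip the palette, and let nothing touch the nail tips. Leave the jars, the lid and the spatula where they are.

Things in the scene. Friction and masses are not known exactly. Their poses are not given: they have to be found in the camera images.
- lamp: Grey curing lamp fixed to the table, a low bridge: 130 mm along x, 90 along y, 60 high. A tunnel runs right through along its y, open at both ends: 90 mm wide (x -45 to 45, walls 20 mm), 90 mm long (y -45 to 45), 23 mm from table to the hood's flat underside. Origin: on the table, middle of the tunnel; z up. Turned up to 12 degrees; y roughly to the robot's left.
- palette: Loose flat off-white palette, 60 mm along x, 170 along y, 12 thick, 0.1 to 0.25 kg. Starts flat outside the lamp's left or right mouth, its y within 13 degrees of the lamp's y, its middle up to 30 mm beside the tunnel's line. Origin: centre of the underside; z up. Both ends alike, bare for 52 mm; centred in the tunnel, 40 mm sticks out of each mouth.
- tips: The five gold nail tips in a row across the palette's middle (part of it): each 26 mm along x, 10 along y, 6 high, pitch 14; the row is 66 mm long along the palette's y. Tops 18 mm above the table, 5 mm below the hood. Origin: middle of the palette's top face. Wet: not to be touched.
- row_end_a (a point): Outer edge of the row of tips at the palette's +y end (33 mm from its middle, at the tips' top height).
- row_end_b (a point): Outer edge of the row of tips at the palette's -y end (33 mm from its middle, at the tips' top height).
- jar: Bystander: open round beige jar, 54 mm across, 34 mm high, standing outside the other mouth of the lamp. Origin: centre of its underside.
- jar_lid: Bystander: round beige lid, 52 mm across, 13 mm high, on the table beyond the lamp. Origin: centre of its underside.
- glitter_jar: Bystander: closed gold jar with a white cap, 46 mm across, 50 mm high, beyond the lamp. Origin: centre of its underside.
- spatula: Bystander: small steel mixing spatula, 170 mm long along its y, 10 mm high, lying on the table beyond the lamp. Origin: under its middle.
Not all that is in view belongs to the job. Of the things that look like the palette, take the one that is farthest to the robot's left at the start.

How it is judged:
By the outcome, as a careful person would: the job done as asked, in the order asked, and still so for the second after the job is handed in, with the robot touching nothing.
It also fails if it takes over 58 s, if anything falls off the work surface, if the arm or the gripper's body presses on something with over 40 N, if the wrist force passes 120 N, or if a joint passes its speed limit or range.

### The arm

A 7-joint arm with a two-finger parallel gripper is mounted at the origin on the work surface. World frame = base frame: x ahead of the robot, y to its left, z up, the work surface at z = 0. Lengths are in m, angles in rad, forces in N, time in s.
With the tool pointing down it reaches from about 0.425 to 1.025 m from the base axis. Payload 9.4 kg.
Tool frame: the origin (TCP) lies at the very end of the fingers, on their centre line; the grasp point (between the pads) lies 19 mm behind it (bot.grip_point_offset is the distance from the TCP to the grasp point, in m); z points along the fingers, x is the direction in which the jaws open and shut, and the axes are right-handed (so a half turn about z gives the same grasp; the last joint's range is limited). The gripper opens to 93 mm and grips with 3 to 60 N. Pads are 15 mm wide; open, the fingers measure 128 mm over their backs; the gripper's body (75 mm by 188 mm) begins 65 mm behind the grasp point.
Start: joints at [-1.35, 0.599, -0.003, 1.599, 0.002, 0.943, -0.08], TCP at [0.213, 0.693, 0.219] pointing down, gripper open.
Joint ranges: [-2.57, 2.57], [-0.35, 1.97], [-1.29, 1.29], [0.11, 2.56], [-1.05, 4.19], [0.11, 1.86], [-2.63, 2.63]. Speed limits (rad/s): [2.22, 2.22, 3.01, 3.01, 3.14, 3.14, 3.14].

### API

Orientations are given as a rotation vector (axis times angle).
In Python, from bench import status, cams, bot gives the robot as it stands.
- The arm moves only by the tool servo_tool, never from a script. Its argument "series" is a list of rows, each a list of 7 numbers: the shift along the tool's x, y, z in mm, then the turn, a rotation vector about the tool's x, y, z in rad, then the opening, from -1 (shut) to 1 (fully open), so that 0 is half open. In form: [[tx, ty, tz, rx, ry, rz, hand], ...]. A call has 1 to 12 rows; each row is the pose to reach, as a shift and turn from the pose commanded when the call began, along the tool's axes at that moment; what a row does not reach only later rows make up. A row lasts 1/12 s, in which the tool goes at most 41.7 mm and 7.16 degrees, less where a joint would pass 70% of its speed; a pose out of reach is approached as far as the arm can. A call with a gripper value outside its range is refused whole. The fingers move at their own pace and stop on an object; "newtons" is the grip in N (left out, the last holds). Time passes only in rows, so rows that repeat a pose let the fingers close. It gives the time, the measured TCP pose, the force and the opening at its end, in the units of the state.
- status.get_state(): the state, without advancing time (a new reading comes with each control period).
- cams.grab_frame(name): name is "scene" or "top"; returns the picture (384x512x3 uint8, blue, green, red); there is no depth.
- cams.camera_model(name): a dict with "fx", "fy", "cx", "cy" (pixels), "camera_from_world" (4x4, takes a point from world to camera coordinates). Camera axes: x right, y up, looking along -z (the intrinsics and any distortion apply to the point x, -y, -z); pixel columns grow to the right and rows downward; lengths in m; the calibration is good to about 2 mm. A picture is of the moment at which its call begins. camera_model takes no time and is no camera call.
- bot.hand_in(): hands the job in, once; it reports no verdict.
The state is a dict: "time_s": time; "q": joint angles; "dq": joint speeds; "joint_torque": joint torques, N m; "tcp_pos": TCP position; "tcp_rot": TCP orientation; "force": force on the tool from outside, world axes, zero at the start; "wrist_torque": the same for the moment, N m; "grip_width": finger opening in m.
Only numpy, scipy, OpenCV 4.12 (cv2) and the standard library are available. Lean on these libraries where they do the work, as an engineer would, in place of code of your own. Each camera call takes 0.05 s, during which the arm holds its last target. There are 200 camera calls.

## Working session

There is one attempt and no reset: what is moved stays moved. The work goes in short steps, Python scripts to look and compute and a tool call to move; the robot and the scene stay as the last step left them, time stands still between calls to the robot, and variables do not carry over. Pictures are saved under pics/ and viewed, about 8 in all and at most 12, crops included, and the job is handed in when it is done.

Besides the shell and the picture viewer there is one more tool, called as name(argument=value, ...) on one line, values as JSON. servo_tool: Moves the arm, as the interface text tells. Its arguments: {"type":"object","properties":{"series":{"type":"array"},"newtons":{"type":"number"}},"required":["series"]}

```bash
ls; mkdir -p pics
python3 - <<'E'
from bench import status,cams,bot
import cv2,numpy as np
s=status.get_state(); print({k:np.round(v,3).tolist() for k,v in s.items()})
for n in("scene","top"):
    cv2.imwrite(f"pics/{n}0.png",cams.grab_frame(n)); m=cams.camera_model(n); print(n,{k:np.round(v,4).tolist() if not isinstance(v,str) else v for k,v in m.items()})
E
```

```text
pics
{'time_s': 0.0, 'q': [-1.35, 0.6, -0.003, 1.6, 0.002, 0.943, -0.08], 'dq': [0.0, -0.002, 0.002, 0.001, -0.001, 0.001, -0.001], 'joint_torque': [0.0, -76.507, 1.497, -25.235, -0.052, 0.017, 0.0], 'tcp_pos': [0.213, 0.693, 0.218], 'tcp_rot': [2.526, 1.867, -0.002], 'force': [-0.199, -0.289, -0.713], 'wrist_torque': [0.002, -0.023, 0.038], 'grip_width': 0.093}
scene {'fx': 366.0661, 'fy': 366.0661, 'cx': 255.1784, 'cy': 193.7917, 'camera_from_world': [[0.5751, 0.8181, 0.0063, -0.2901], [-0.518, 0.3581, 0.7768, 0.2999], [0.6333, -0.45, 0.6297, -1.3126], [0.0, 0.0, 0.0, 1.0]]}
top {'fx': 448.6649, 'fy': 448.6649, 'cx': 252.3271, 'cy': 184.3988, 'camera_from_world': [[-0.0079, -0.9997, 0.0222, -0.069], [0.9805, -0.0034, 0.1967, -0.5846], [-0.1966, 0.0233, 0.9802, -1.1076], [0.0, 0.0, 0.0, 1.0]]}
```

View pics/top0.png

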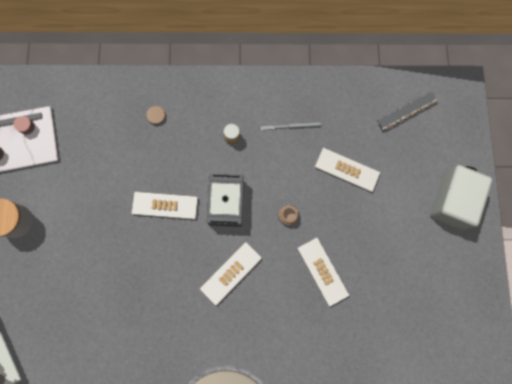

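View pics/scene0.png

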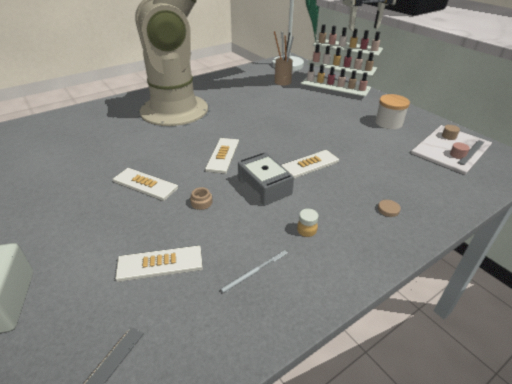

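Candidates for the palette in top view: (165,206), (231,274), (348,169), (323,272). Farthest left (+y) is (165,206), which is at the lamp's left mouth, with the jar (289,215) at the other mouth. Next I measure and check in a close crop.

```bash
cat > h.py <<'E'
from bench import status,cams,bot
import cv2,numpy as np
def ray(n,px,z):
    m=cams.camera_model(n);T=np.array(m["camera_from_world"]);px=np.atleast_2d(px).astype(float)
    d=np.c_[(px[:,0]-m["cx"])/m["fx"],-(px[:,1]-m["cy"])/m["fy"],-np.ones(len(px))]@T[:3,:3]
    c=-T[:3,:3].T@T[:3,3]
    return c+d*((z-c[2])/d[:,2])[:,None]
def proj(n,P):
    m=cams.camera_model(n);T=np.array(m["camera_from_world"]);p=np.atleast_2d(P)@T[:3,:3].T+T[:3,3]
    return np.c_[m["cx"]-m["fx"]*p[:,0]/p[:,2],m["cy"]+m["fy"]*p[:,1]/p[:,2]]
def blob(img,kind,near):
    """contour of the white / gold blob nearest to a pixel"""
    h=cv2.cvtColor(img,cv2.COLOR_BGR2HSV)
    k=cv2.inRange(h,(0,0,150),(180,70,255)) if kind=="white" else cv2.inRange(h,(8,100,90),(28,255,255))
    k=cv2.morphologyEx(k,cv2.MORPH_CLOSE,np.ones((5,5)))
    cs=[c for c in cv2.findContours(k,cv2.RETR_EXTERNAL,cv2.CHAIN_APPROX_NONE)[0] if cv2.contourArea(c)>20]
    return min(cs,key=lambda c:np.linalg.norm(c[:,0].mean(0)-near))[:,0]
def rect(n,c,z):
    w=ray(n,c,z)[:,:2]; (ce,sz,a)=cv2.minAreaRect((w*1000).astype(np.float32))
    b=cv2.boxPoints((ce,sz,a)); e=max((b[1]-b[0],b[2]-b[1]),key=np.linalg.norm); e=e*np.sign(e[1])
    return np.round(ce,1),np.round(sorted(sz),1),round(float(np.degrees(np.arctan2(-e[0],e[1]))),2)
E
python3 - <<'E'
from h import *
t=cv2.imread("pics/top0.png");s=cv2.imread("pics/scene0.png")
for n,im,near,g,lp in(("top",t,(165,206),(165,206),(226,198)),("scene",s,(311,164),(309,162),(265,168))):
    print(n,"palette c,size,yaw",rect(n,blob(im,"white",near),.012)); print(" tips",rect(n,blob(im,"gold",g),.016)); print(" lampplate",rect(n,blob(im,"white",lp),.06))
def tri(a,b):
    L=[];
    A=[];B=[]
    for n,p in(("top",a),("scene",b)):
        p0,p1=ray(n,p,0)[0],ray(n,p,.1)[0];d=(p1-p0)/np.linalg.norm(p1-p0);M=np.eye(3)-np.outer(d,d);A.append(M);B.append(M@p0)
    return np.linalg.solve(sum(A),sum(B))
def cen(c):
    m=cv2.moments(c);return m["m10"]/m["m00"],m["m01"]/m["m00"]
print("palette tri",tri(cen(blob(t,"white",(165,206))),cen(blob(s,"white",(311,164)))))
print("plate tri",tri(cen(blob(t,"white",(226,198))),cen(blob(s,"white",(265,168)))))
c=np.hstack([cv2.resize(t[160:250,120:260],None,fx=4,fy=4,interpolation=2),]);cv2.imwrite("pics/c1.png",c)
cv2.imwrite("pics/c2.png",cv2.resize(s[130:220,220:350],None,fx=5,fy=5,interpolation=2))
E
```

```text
top palette c,size,yaw (array([539.9, 163. ]), array([ 62.1, 171.9]), -4.83)
 tips (array([538.5, 162. ]), array([17.5, 59.7]), -5.51)
 lampplate (array([ 5.474e+02, -3.000e-01]), array([74.8, 81. ]), 89.81)
scene palette c,size,yaw (array([522.7, 121. ]), array([113.2, 269.5]), -21.28)
 tips (array([536.8, 163.5]), array([21.6, 63.2]), -3.14)
 lampplate (array([574.6,  73.2]), array([103.9, 247.3]), -21.28)
palette tri [0.52566371 0.14185109 0.00981231]
plate tri [0.5670257  0.02624695 0.06888728]
```

View pics/c1.png

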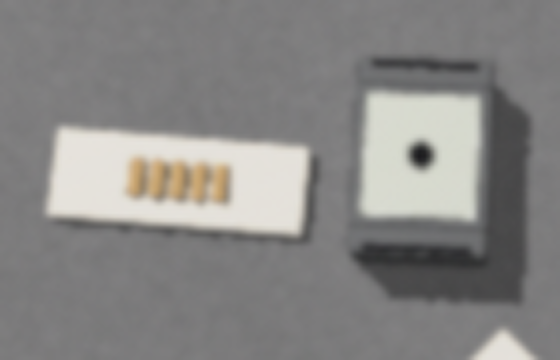

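View pics/c2.png

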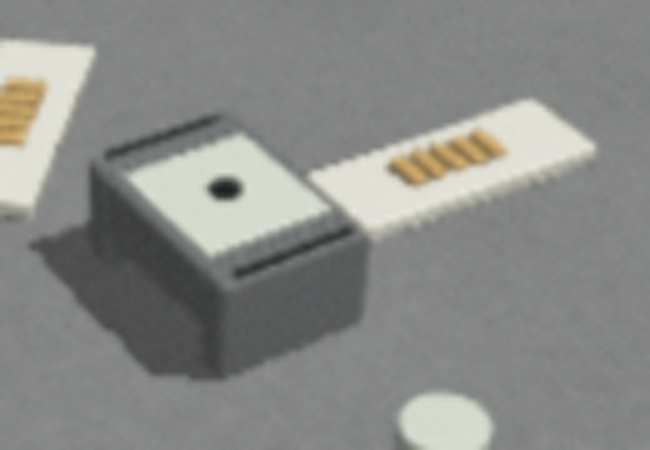

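Crops show the chosen palette (five gold tips) pointing at the left mouth. The lamp's plate corners are roughly at crop1 (365,92), (483,95), (478,220) and (358,215), so the lamp looks yawed by about -3°. I'll now refine with fitted edges.

```bash
cat >> h.py <<'E'
def quad(n,img,near,z,lo,hi,u=4):
    """fit 4 lines to the sides of a blob (HSV range), corners in world mm at height z; yaw of long/+y axis"""
    x0,y0=int(near[0])-60,int(near[1])-60
    big=cv2.resize(img[y0:y0+120,x0:x0+120],None,fx=u,fy=u,interpolation=cv2.INTER_CUBIC)
    k=cv2.inRange(cv2.cvtColor(big,cv2.COLOR_BGR2HSV),lo,hi); k=cv2.morphologyEx(k,cv2.MORPH_CLOSE,np.ones((5*u,5*u)));k=cv2.morphologyEx(k,cv2.MORPH_OPEN,np.ones((2*u,2*u)))
    cs=cv2.findContours(k,cv2.RETR_EXTERNAL,cv2.CHAIN_APPROX_NONE)[0]
    c=max((c for c in cs if cv2.pointPolygonTest(cv2.convexHull(c),(60.*u,60.*u),False)>=0),key=cv2.contourArea)[:,0]
    w=ray(n,(c+.5)/u-.5+[x0,y0],z)[:,:2]*1000
    q=cv2.approxPolyN(cv2.convexHull(c),4,ensure_convex=True).reshape(-1,2)
    qw=ray(n,(q+.5)/u-.5+[x0,y0],z)[:,:2]*1000
    L=[]
    for i in range(4):
        a,b=qw[i],qw[(i+1)%4];d=b-a;l=np.hypot(*d);t=(w-a)@d/l**2;o=abs((w-a)@[-d[1]/l,d[0]/l])
        v=cv2.fitLine(w[(t>.12)&(t<.88)&(o<4)].astype(np.float32),cv2.DIST_HUBER,0,.01,.01).ravel().astype(float);L.append((v[2:],v[:2]))
    P=[]
    for i in range(4):
        (p,d),(r,e)=L[i-1],L[i];s=np.linalg.solve(np.c_[d,-e],r-p)[0];P.append(p+s*d)
    P=np.array(P);yaws=[]
    for p,d in L:
        if abs(d[1])>abs(d[0]): d=d*np.sign(d[1]);yaws.append(np.degrees(np.arctan2(-d[0],d[1])))
        else: d=d*np.sign(d[0]);yaws.append(np.degrees(np.arctan2(d[1],d[0])))
    return P.mean(0).round(1),np.linalg.norm(P-np.roll(P,-1,0),axis=1).round(1),np.round(yaws,1),P.round(1)
W=((0,0,165),(180,60,255))
E
python3 - <<'E'
from h import *
t=cv2.imread("pics/top0.png");s=cv2.imread("pics/scene0.png")
for n,im,p in(("top",t,(165,206)),("scene",s,(311,162))):
    h=cv2.cvtColor(im,cv2.COLOR_BGR2HSV); 
print("hsv plate/palette",[cv2.cvtColor(t,40)[y,x] for x,y in((218,190),(232,205),(142,200),(190,210))],[cv2.cvtColor(s,40)[y,x] for x,y in((258,175),(275,170),(325,155),(290,170))])
print("pal",*quad("top",t,(165,206),.012,*W)); print("plate",*quad("top",t,(226,198),.06,*W))
a,b=blob(t,"gold",(165,206)).mean(0),blob(s,"gold",(309,162)).mean(0)
A=[];B=[]
for n,p in(("top",a),("scene",b)):
    p0,p1=ray(n,p,0)[0],ray(n,p,.1)[0];d=(p1-p0)/np.linalg.norm(p1-p0);M=np.eye(3)-np.outer(d,d);A.append(M);B.append(M@p0)
print("tips tri",np.linalg.solve(sum(A),sum(B)).round(4))
# lamp top outer corners, by eye from crops
ct=np.array([(362,58),(492,60),(486,250),(350,247)])/4+[120,160]
print("lamp top",ray("top",ct,.06)[:,:2].round(4)*1000)
cs=np.array([(92,160),(222,113),(368,236),(225,285)])/5+[220,130]
print("lamp scene",ray("scene",cs,.06)[:,:2].round(4)*1000)
E
```

```text
hsv plate/palette [array([ 38,  13, 218], dtype=uint8), array([ 35,  13, 217], dtype=uint8), array([ 20,  10, 229], dtype=uint8), array([ 18,  11, 228], dtype=uint8)] [array([ 39,  16, 217], dtype=uint8), array([ 41,  13, 218], dtype=uint8), array([ 30,  11, 223], dtype=uint8), array([ 27,  11, 225], dtype=uint8)]
pal [538.1 161.4] [ 59.9 169.7  59.8 169.9] [-4.9 -4.8 -4.7 -4.8] [[560.8  74.2]
 [501.2  79.4]
 [515.4 248.5]
 [575.  243.5]]
plate [546.5  -2.1] [78.5 73.5 80.9 73.7] [-3.2 -0.3 -3.  -2.1] [[584.9 -41. ]
 [506.5 -36.7]
 [506.8  36.8]
 [587.6  32.6]]
tips tri [0.5382 0.162  0.0169]
lamp top [[610.7  36.4]
 [609.1 -48.2]
 [484.9 -43.9]
 [487.3  42.8]]
lamp scene [[482.7 -38.5]
 [484.7  43.9]
 [615.7  37.1]
 [607.2 -44.1]]
```

```bash
cat >> h.py <<'E'
from scipy.spatial.transform import Rotation as R
LC=np.array([547,-1.5]);LY=-2.6;a_=np.radians(LY);XL=np.array([np.cos(a_),np.sin(a_)]);YL=np.array([-XL[1],XL[0]])
def goto(lx,ly,z,jaw):
    """tool-frame shift (mm) and turn to lamp-frame (lx,ly,z) mm, jaw direction in degrees from lamp x, tool down"""
    s=status.get_state();r=R.from_rotvec(s["tcp_rot"]);p=np.array(s["tcp_pos"])*1000
    w=np.r_[LC+lx*XL+ly*YL,z];g=np.radians(jaw+LY);T=R.from_matrix(np.array([[np.cos(g),np.sin(g),0],[np.sin(g),-np.cos(g),0],[0,0,-1.]]))
    print("shift",r.inv().apply(w-p).round(1),"turn",(r.inv()*T).as_rotvec().round(3),"from",p.round(1),"t",s["time_s"])
def lampxy(P): return np.c_[(np.atleast_2d(P)-LC)@XL,(np.atleast_2d(P)-LC)@YL].round(1)
E
python3 - <<'E'
from h import *
goto(-75,162,100,90)
print(lampxy([538.1,161.4]))
E
```

```text
shift [-427.2  410.2  118.5] turn [-0.     0.001 -0.252] from [212.6 692.6 217.8] t 0.1
[[-16.3 162.3]]
```

servo_tool(series=[[-427,410,118,0,0,-0.252,1],[-427,410,118,0,0,-0.252,1],[-427,410,118,0,0,-0.252,1],[-427,410,118,0,0,-0.252,1],[-427,410,118,0,0,-0.252,1],[-427,410,118,0,0,-0.252,1],[-427,410,118,0,0,-0.252,1],[-427,410,118,0,0,-0.252,1],[-427,410,118,0,0,-0.252,1],[-427,410,118,0,0,-0.252,1],[-427,410,118,0,0,-0.252,1],[-427,410,118,0,0,-0.252,1]])

```text
time_s: 1.1
tcp_pos: [0.4341, 0.2535, 0.1205]
tcp_rot: [2.271, 2.17, -0.0]
force: [0.7, -0.3, 0.7]
grip_width: 0.0933
```

Run:
```python
from h import *
goto(-75,162,30,90)
```

```text
shift [-87.6  49.4  90.5] turn [-0.  0.  0.] from [434.1 253.5 120.5] t 1.1
```

servo_tool(series=[[-87.6,49.4,30,0,0,0,1],[-87.6,49.4,30,0,0,0,1],[-87.6,49.4,30,0,0,0,1],[-87.6,49.4,90,0,0,0,1],[-87.6,49.4,90,0,0,0,1],[-87.6,49.4,90,0,0,0,1],[-87.6,49.4,90,0,0,0,1]])

```text
time_s: 1.68
tcp_pos: [0.4782, 0.1653, 0.0302]
tcp_rot: [-2.271, -2.17, 0.004]
force: [0.0, -0.1, 0.6]
grip_width: 0.093
```

Run:
```python
from h import *
goto(-75,162,5,90); goto(-38,162,5,90)
t=cams.grab_frame("top");s=cams.grab_frame("scene")
cv2.imwrite("pics/p2.png",np.hstack([cv2.resize(t[140:260,110:260],(400,320)),cv2.resize(s[80:230,220:400],(384,320))]))
```

```text
shift [-1.5  1.3 25.2] turn [-0.002  0.001 -0.   ] from [478.2 165.3  30.2] t 1.6833
shift [-1.4 38.3 25.1] turn [-0.002  0.001 -0.   ] from [478.2 165.3  30.2] t 1.6833
```

View pics/p2.png

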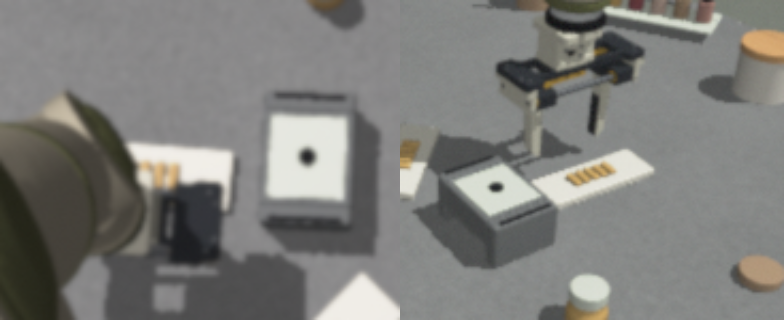

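The fingers hang clear on the robot side of the palette, spread along its length. I'll lower them and push the long side squarely with both.

servo_tool(series=[[-1.5,1,12,0,0,0,1],[-1.5,1,20,0,0,0,1],[-1.5,1,25,0,0,0,1],[-1.5,5,25,0,0,0,1],[-1.5,9,25,0,0,0,1],[-1.5,12,25,0,0,0,1],[-1.5,15,25,0,0,0,1],[-1.5,18,25,0,0,0,1],[-1.5,21,25,0,0,0,1],[-1.5,24,25,0,0,0,1],[-1.5,27,25,0,0,0,1],[-1.5,29,25,0,0,0,1]])

```text
time_s: 2.78
tcp_pos: [0.5079, 0.1626, 0.0059]
tcp_rot: [-2.271, -2.17, 0.001]
force: [-2.7, 0.0, 1.8]
grip_width: 0.093
```

servo_tool(series=[[0,2,0,0,0,0,1],[0,4,0,0,0,0,1],[0,6,0,0,0,0,1],[0,8,0,0,0,0,1],[0,9,0,0,0,0,1],[0,9,0,0,0,0,1]])

```text
time_s: 3.28
tcp_pos: [0.5175, 0.1624, 0.0059]
tcp_rot: [2.272, 2.17, 0.001]
force: [0.0, -0.4, 0.1]
grip_width: 0.0929
```

servo_tool(series=[[0,-8,0,0,0,0,1],[0,-30,0,0,0,0,1],[0,-30,-40,0,0,0,1],[-130,-30,-80,0,0,0,1],[-130,-30,-80,0,0,0,1],[-130,-30,-80,0,0,0,1],[-130,-30,-80,0,0,0,1]])

```text
time_s: 3.87
tcp_pos: [0.4799, 0.0277, 0.0873]
tcp_rot: [2.276, 2.162, -0.002]
force: [-0.0, -1.0, 0.7]
grip_width: 0.0927
```

Run:
```python
from h import *
t=cams.grab_frame("top");s=cams.grab_frame("scene")
cv2.imwrite("pics/p3.png",np.hstack([cv2.resize(t[140:260,110:260],(400,320)),cv2.resize(s[80:230,220:400],(384,320))]))
goto(0,0,100,90)
```

```text
shift [-28.9  67.9 -13.1] turn [ 0.002  0.001 -0.006] from [480.7  30.9  86.8] t 3.9667
```

View pics/p3.png

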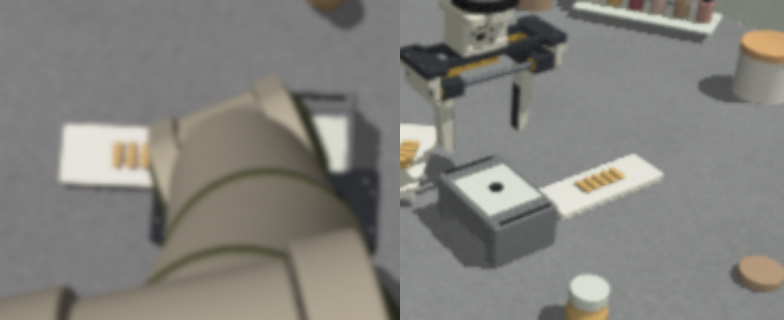

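Force stayed at zero; I moved the retreat toward -y (tool +x points to +y), above everything. Now raise and go round to the left end.

Run:
```python
from h import *
print(np.round(status.get_state()["q"],2))
goto(-70,285,110,90);goto(0,285,60,0);goto(0,285,60,180)
```

```text
[-0.08  0.53 -0.14  2.26  0.21  0.36  1.12]
shift [255.7  -3.7 -23.4] turn [ 0.002  0.001 -0.006] from [480.7  30.9  86.8] t 3.9667
shift [256.1  66.2  26.7] turn [ 2.000e-03 -1.000e-03  1.565e+00] from [480.7  30.9  86.8] t 3.9667
shift [256.1  66.2  26.7] turn [ 1.000e-03  2.000e-03 -1.576e+00] from [480.7  30.9  86.8] t 3.9667
```

servo_tool(series=[[0,0,-25,0,0,0,1],[256,-4,-25,0,0,0.3,0.2],[256,-4,-25,0,0,0.6,0.2],[256,-4,-25,0,0,0.9,0],[256,-4,-25,0,0,1.2,-0.1],[256,-4,-25,0,0,1.565,-0.1],[256,-4,-25,0,0,1.565,-0.1],[256,-4,-25,0,0,1.565,-0.1],[256,-4,-25,0,0,1.565,-0.1],[256,66,-25,0,0,1.565,-0.1],[256,66,-25,0,0,1.565,-0.1],[256,66,-25,0,0,1.565,-0.1]])

```text
time_s: 4.97
tcp_pos: [0.5635, 0.288, 0.1107]
tcp_rot: [-3.133, -0.226, -0.009]
force: [-0.1, 0.2, 1.3]
grip_width: 0.0417
```

servo_tool(series=[[0,0,0,0,0,0.02,-0.1],[0,0,0,0,0,0.02,-0.1],[0,0,0,0,0,0.02,-0.1]])

```text
time_s: 5.22
tcp_pos: [0.5569, 0.2876, 0.1103]
tcp_rot: [3.134, 0.213, -0.002]
force: [-0.5, -0.1, 0.3]
grip_width: 0.0419
```

Run:
```python
from h import *
print(np.round(status.get_state()["q"],2))
t=cams.grab_frame("top");s=cams.grab_frame("scene")
cv2.imwrite("pics/p4.png",np.hstack([cv2.resize(t[140:260,70:260],(400,300)),cv2.resize(s[80:230,220:400],(384,300))]))
goto(0,285,40,0)
```

```text
[-0.75  0.63  0.28  1.93 -0.29  0.62 -0.15]
shift [ 2.   4.3 70.7] turn [-0.     0.001  0.179] from [557.4 287.2 110.7] t 5.3167
```

View pics/p4.png

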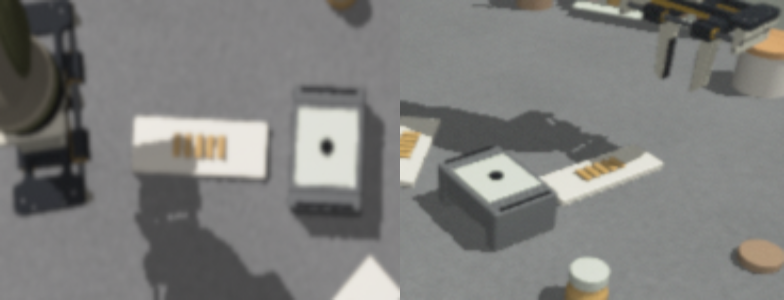

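Run:
```python
from h import *
t=cams.grab_frame("top");h=cv2.cvtColor(t,40)
print(h[200,145],h[208,145],h[225,135],h[232,140],h[195,180])
c=np.array([(134,116),(269,123),(267,180),(134,173)])/[400/190,2.5]+[70,140]
P=ray("top",c,.012)[:,:2]*1000;print("eye",lampxy(P).tolist(),lampxy(P.mean(0)))
for v in(125,140,165):
    try: q=quad("top",t,(165,200),.012,(0,0,v),(180,60,255));print(v,*q[1:3],lampxy(q[0]),lampxy(q[3]).tolist())
    except Exception as e: print(v,e)
q=quad("top",t,(226,198),.06,*W);print("plate",*q[:3])
```

```text
[ 17  16 142] [ 19  16 127] [ 0  0 93] [120   3  77] [ 20  10 235]
eye [[31.0, 248.8], [30.5, 76.6], [-31.4, 75.3], [-30.7, 243.3]] [[-1.00e-01  1.61e+02]]
125 [325.9 311.  324.5 327.8] [ 0.2 -0.4  3.2 -0.1] [[  3.1 163.5]] [[172.4, 12.0], [-153.1, -4.2], [-164.9, 306.5], [158.0, 339.5]]
140 [ 67.3 173.1  57.5 175.2] [-3.5 -6.3 -1.3 -3.1] [[  3.1 164.1]] [[33.6, 76.6], [-33.8, 77.6], [-22.6, 250.4], [34.9, 251.7]]
165 [ 68.8 170.5  52.2 171.3] [-3.1 -8.4 -1.4 -2.8] [[  1.7 163.4]] [[31.6, 77.9], [-37.1, 78.5], [-19.9, 248.2], [32.2, 249.2]]
plate [546.4  -2.1] [80.1 74.4 80.3 75.1] [-3.4 -1.7 -2.9 -1.9]
```

Palette is now at lamp (0,162), square. Next I lower the hand behind its left end with narrower fingers.

servo_tool(series=[[2,4.3,20,0,0,0.1,-0.6],[2,4.3,50,0,0,0.179,-0.6],[2,4.3,80,0,0,0.179,-0.6],[2,4.3,95,0,0,0.179,-0.6],[2,4.3,104,0,0,0.179,-0.6],[2,4.3,105,0,0,0.179,-0.6],[2,4.3,105,0,0,0.179,-0.6]])

```text
time_s: 5.95
tcp_pos: [0.5612, 0.2824, 0.0061]
tcp_rot: [-3.141, 0.076, 0.0]
force: [-0.1, -0.4, 1.0]
grip_width: 0.0188
```

Run:
```python
from h import *
goto(0,285,5,0);goto(0,170,5,0);goto(0,93,5,0)
```

```text
shift [-1.3 -0.7  1.1] turn [-0.     0.    -0.003] from [561.2 282.4   6.1] t 5.95
shift [ -0.9 114.3   1.1] turn [-0.     0.    -0.003] from [561.2 282.4   6.1] t 5.95
shift [ -0.7 191.3   1.1] turn [-0.     0.    -0.003] from [561.2 282.4   6.1] t 5.95
```

servo_tool(series=[[-1,6,0,0,0,-0.003,-0.6],[-1,12,0,0,0,-0.003,-0.6],[-1,18,0,0,0,-0.003,-0.6],[-1,23,0,0,0,-0.003,-0.6],[-1,28,0,0,0,-0.003,-0.6],[-1,33,0,0,0,-0.003,-0.6],[-1,38,0,0,0,-0.003,-0.6],[-1,43,0,0,0,-0.003,-0.6],[-1,48,0,0,0,-0.003,-0.6],[-1,53,0,0,0,-0.003,-0.6],[-1,58,0,0,0,-0.003,-0.6],[-1,63,0,0,0,-0.003,-0.6]])

```text
time_s: 6.95
tcp_pos: [0.557, 0.2192, 0.0059]
tcp_rot: [3.141, -0.072, -0.0]
force: [-0.7, 2.0, 2.2]
grip_width: 0.0184
```

servo_tool(series=[[0,5,0,0,0,0,-0.6],[0,9,0,0,0,0,-0.6],[0,12,0,0,0,0,-0.6],[0,14,0,0,0,0,-0.6],[0,15,0,0,0,0,-0.6],[0,15,0,0,0,0,-0.6]])

```text
time_s: 7.45
tcp_pos: [0.5563, 0.2042, 0.0058]
tcp_rot: [3.14, -0.073, -0.0]
force: [-0.4, 0.3, 0.1]
grip_width: 0.0183
```

Run:
```python
from h import *
t=cams.grab_frame("top");s=cams.grab_frame("scene")
cv2.imwrite("pics/p5.png",np.hstack([cv2.resize(t[150:250,110:260],(400,267)),cv2.resize(s[100:220,220:380],(384,267))]))
goto(0,93,5,0)
```

```text
shift [  0.3 113.    0.8] turn [ 0.001  0.    -0.001] from [556.2 204.3   5.7] t 7.55
```

View pics/p5.png

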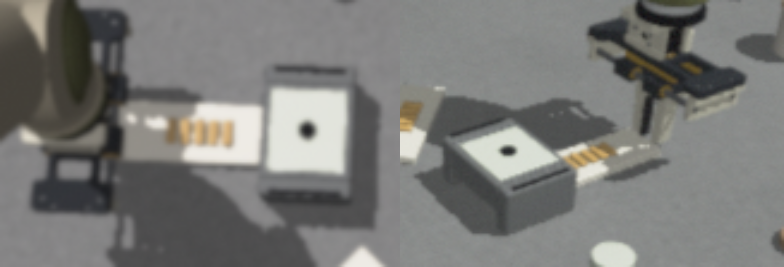

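The leading end is entering the mouth centrally (crop rows 103–165 against lamp rows 67–200). I'll keep pushing.

servo_tool(series=[[0,3,0,0,0,0,-0.6],[0,8,0,0,0,0,-0.6],[0,13,0,0,0,0,-0.6],[0,18,0,0,0,0,-0.6],[0,23,0,0,0,0,-0.6],[0,28,0,0,0,0,-0.6],[0,33,0,0,0,0,-0.6],[0,38,0,0,0,0,-0.6],[0,43,0,0,0,0,-0.6],[0,48,0,0,0,0,-0.6],[0,53,0,0,0,0,-0.6],[0,56,0,0,0,0,-0.6]])

```text
time_s: 8.55
tcp_pos: [0.5538, 0.1478, 0.0059]
tcp_rot: [3.14, -0.073, 0.0]
force: [-0.1, 1.2, -1.0]
grip_width: 0.019
```

servo_tool(series=[[0,4,0,0,0,0,-0.6],[0,9,0,0,0,0,-0.6],[0,14,0,0,0,0,-0.6],[0,19,0,0,0,0,-0.6],[0,24,0,0,0,0,-0.6],[0,29,0,0,0,0,-0.6],[0,34,0,0,0,0,-0.6],[0,39,0,0,0,0,-0.6],[0,44,0,0,0,0,-0.6],[0,47,0,0,0,0,-0.6],[0,48,0,0,0,0,-0.6],[0,48,0,0,0,0,-0.6]])

```text
time_s: 9.55
tcp_pos: [0.5516, 0.1003, 0.0059]
tcp_rot: [3.141, -0.073, -0.0]
force: [0.6, -0.7, -0.7]
grip_width: 0.019
```

Run:
```python
from h import *
t=cams.grab_frame("top");s=cams.grab_frame("scene")
cv2.imwrite("pics/p6.png",np.hstack([cv2.resize(t[150:250,150:300],(400,267)),cv2.resize(s[100:220,180:340],(384,267))]))
goto(0,93,5,0)
```

```text
shift [0.1 9.3 0.9] turn [ 0.    -0.    -0.001] from [551.6 100.7   5.9] t 9.65
```

View pics/p6.png

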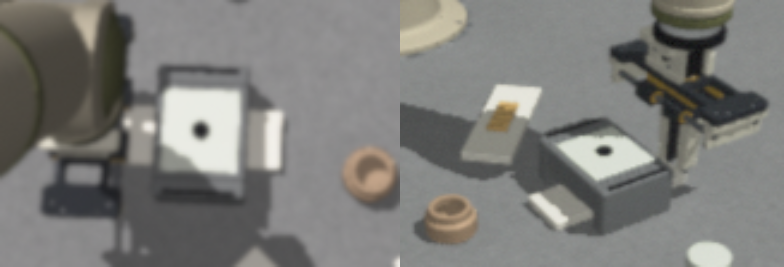

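Run:
```python
from h import *
print(lampxy(ray("top",[(150+287*.375,150+112*.3745),(150+284*.375,150+172*.3745)],.012)[:,:2]*1000))
print(lampxy(ray("top",[(150+372*.375,150+173*.3745)],.034)[:,:2]*1000))
```

```text
[[ 29.7 -84.8]
 [-31.4 -84. ]]
[[ -31.8 -170. ]]
```

The right end reads ly ≈ -84, but the hand position predicts -75.5. I'll back off and measure both ends before pushing further.

servo_tool(series=[[0,-10,0,0,0,0,-0.6],[0,-40,0,0,0,0,-0.6],[0,-80,0,0,0,0,-0.6],[0,-120,0,0,0,0,-0.6],[0,-160,0,0,0,0,-0.6],[0,-200,0,0,0,0,-0.6],[0,-200,0,0,0,0,-0.6],[0,-200,0,0,0,0,-0.6]])

```text
time_s: 10.32
tcp_pos: [0.5594, 0.3052, 0.0055]
tcp_rot: [-3.14, 0.062, 0.0]
force: [-0.8, -0.8, -1.8]
grip_width: 0.0187
```

Run:
```python
from h import *
t=cams.grab_frame("top");s=cams.grab_frame("scene")
cv2.imwrite("pics/p7.png",cv2.resize(t[160:240,170:280],(770,560),interpolation=2))
goto(0,93,5,0)
# V profile along the tunnel line: 50 % edge crossings, at three lateral places
v=cv2.cvtColor(t,cv2.COLOR_BGR2GRAY).astype(np.float32)
for lx in(-18,-8,5,18):
    for lo,hi in((60,115),(-110,-60)):
        l=np.arange(lo,hi,.5);p=proj("top",np.array([np.r_[LC+lx*XL+y*YL,12]/1000 for y in l])).astype(np.float32)
        g=cv2.remap(v,p[None,:,0],p[None,:,1],cv2.INTER_LINEAR).ravel();d=np.gradient(g)
        i=np.argmin(d) if lo>0 else np.argmax(d); print(lx,lo,"edge",l[i],"V",g[::20].round())
```

```text
shift [  0.5 209.1   0.9] turn [ 0.001  0.    -0.   ] from [560.3 300.3   5.7] t 10.4167
-18 60 edge 89.5 V [233. 233. 233. 207. 131. 132.]
-18 -110 edge -77.5 V [128. 130. 132. 140. 231.]
-8 60 edge 90.5 V [233. 233. 233. 206. 132. 132.]
-8 -110 edge -78.5 V [129. 128. 134. 137. 231.]
5 60 edge 92.5 V [233. 233. 233. 197. 131. 132.]
5 -110 edge -77.0 V [131. 133. 134. 141. 231.]
18 60 edge 89.5 V [233. 234. 233. 199. 133. 131.]
18 -110 edge -79.5 V [132. 134. 132. 145. 231.]
```

View pics/p7.png

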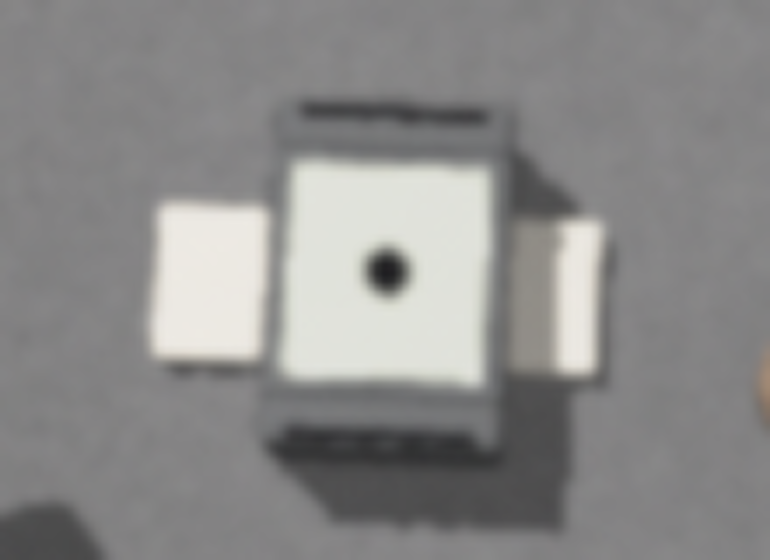

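The palette ends are at ly +90.5 and -78.3 (length 169, check ok), so its centre is 6 mm short. One more 6 mm nudge.

servo_tool(series=[[0,40,0,0,0,0,-0.6],[0,80,0,0,0,0,-0.6],[0,120,0,0,0,0,-0.6],[0,150,0,0,0,0,-0.6],[0,175,0,0,0,0,-0.6],[0,188,0,0,0,0,-0.6],[0,194,0,0,0,0,-0.6],[0,198,0,0,0,0,-0.6],[0,201,0,0,0,0,-0.6],[0,204,0,0,0,0,-0.6],[0,206,0,0,0,0,-0.6],[0,206,0,0,0,0,-0.6]])

```text
time_s: 11.42
tcp_pos: [0.5514, 0.0955, 0.006]
tcp_rot: [-3.14, 0.07, -0.001]
force: [-0.1, 0.8, 0.7]
grip_width: 0.0186
```

servo_tool(series=[[0,-10,0,0,0,0,-0.6],[0,-40,0,0,0,0,-0.6],[0,-80,0,0,0,0,-0.6],[0,-120,-20,0,0,0,-0.6],[0,-160,-60,0,0,0,-0.6],[0,-200,-100,0,0,0,-0.6],[0,-200,-100,0,0,0,-0.6],[0,-200,-100,0,0,0,-0.6],[0,-200,-100,0,0,0,-0.6]])

```text
time_s: 12.17
tcp_pos: [0.56, 0.2977, 0.1067]
tcp_rot: [-3.139, 0.065, -0.003]
force: [-0.4, -0.6, -0.4]
grip_width: 0.0186
```

Run:
```python
from h import *
t=cams.grab_frame("top");s=cams.grab_frame("scene")
cv2.imwrite("pics/p8.png",np.hstack([cv2.resize(t,(400,300)),cv2.resize(s,(400,300))]))
v=cv2.cvtColor(t,cv2.COLOR_BGR2GRAY).astype(np.float32)
for lx in(-18,-8,5,18):
    r=[]
    for lo,hi in((60,115),(-110,-70)):
        l=np.arange(lo,hi,.5);p=proj("top",np.array([np.r_[LC+lx*XL+y*YL,12]/1000 for y in l])).astype(np.float32)
        g=cv2.remap(v,p[None,:,0],p[None,:,1],cv2.INTER_LINEAR).ravel();d=np.gradient(g)
        r.append(l[np.argmin(d) if lo>0 else np.argmax(d)])
    print(lx,r,np.mean(r))
t0=cv2.imread("pics/top0.png")
for nm,p in(("jar",(289,215)),("lid",(156,115)),("glitter",(232,132)),("spat",(290,127)),("pal2",(231,274)),("pal3",(323,272)),("pal4",(348,169))):
    sl=np.s_[p[1]-14:p[1]+14,p[0]-14:p[0]+14]; (dx,dy),_=cv2.phaseCorrelate(*[cv2.cvtColor(i[sl],6).astype(np.float32) for i in(t0,t)]); print(nm,round(dx,2),round(dy,2))
```

```text
-18 [np.float64(87.5), np.float64(-84.0)] 1.75
-8 [np.float64(86.5), np.float64(-82.5)] 2.0
5 [np.float64(86.0), np.float64(-83.5)] 1.25
18 [np.float64(87.0), np.float64(-82.0)] 2.5
jar 0.03 -0.04
lid 0.02 -0.0
glitter -0.01 0.05
spat 0.0 0.0
pal2 0.01 -0.07
pal3 -0.06 0.02
pal4 0.02 -0.03
```

View pics/p8.png

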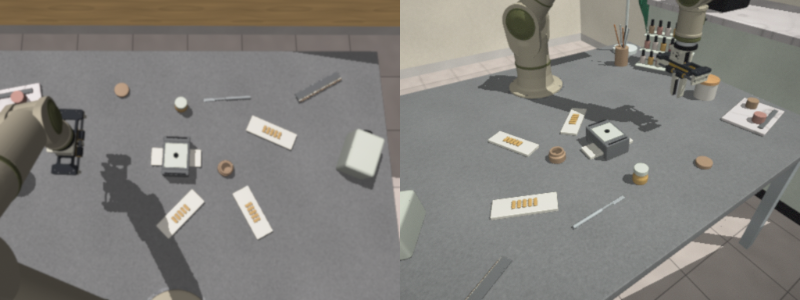

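```bash
python3 -c "
from bench import bot
print(bot.hand_in())"
```

```text
the job is handed in; nothing more can be done
None
```

The palette is in the lamp with all five tips under the hood, and I handed the job in at about 12 s; no verdict was given.

**What I did:** I took the palette farthest to the robot's left. Two open fingers pushed its long side, moving it about 16 mm sideways and lining it up with the tunnel. Two fingertips on its left end then pushed it straight in.

**Last checks:**
- **Position:** the palette's ends are at about +87 and -83 mm along the tunnel, so it is centred to about 2 mm. That puts the row of tips about 10 mm inside the hood at each end, with about 40 mm of bare palette out of each mouth.
- **Other objects:** the jars, lid, spatula and the other palettes showed no measurable movement from the first picture (under 0.1 px).
- **Forces:** every reading at the end of a move was under 4 N. At the end the hand was raised clear of everything.

**What disagreed or went wrong:**
- **Palette end:** after the main push, an estimate by eye put its right end about 6 mm too far in. I backed off, measured both ends and found it 6 mm short, then nudged it in; the final position is from the same edge measurement.
- **Retreat after the side push:** I sent the hand the wrong way, toward the lamp instead of away. It passed close by the lamp, but the force reading after the move was about zero.
- **Lamp angle:** the readings spread by about 1.5° around -2.6°, which the tunnel's clearance allowed for.

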